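Trial fit of a truss bridge span over freshly painted seats

TASK

On the model railway, lay the straightedge flat on the table with its guide edge flush against the front faces (towards the robot) of both stone abutments, about centred along the bridge gap, and let go of it. Then take the truss span, lift it over the row of trees and hold it upright about one centimetre above the two bearing seats, centred and lined up with the abutments, never touching them because their paint is wet; leave the straightedge flush, do not knock the trees and leave the other things where they are. Finish while still holding the span there: do not put it down or let go.

Things in the scene. Friction and masses are not known exactly. Their poses are not given: they have to be found in the camera images.
- gap: Bridge place, fixed: two grey stone abutments, 120 mm open between them. Origin on the table midway; x across the bridge, away from the robot (within 0.3 rad), y along it, z up. Each abutment: x -30 to 30 mm (flat front face, towards the robot, at x = -30), |y| 60 to 130 mm; flat bearing seat 55 mm high at |y| 60-108, behind it a wall 63 mm high. The river bed between is flat paint.
- gap_seat (a point): Midway between the two bearing seats, at seat height: 55 mm above the origin of gap, same axes.
- span: Grey through-truss bridge span, loose, upright on the table: 44 mm wide (x), 200 mm long (y), 54 mm high, 0.13-0.25 kg. Origin at the centre of its flat underside. Its two side trusses, full height over the middle 150 mm, are stiff and act as closed walls: grip across the 44 mm width from above at mid-length, over the centre of mass. The same both ways round.
- straightedge: Loose aluminium plate 50 (x) x 240 (y) x 5 mm, 0.16-0.30 kg, flat on the table; on it a black raised grip 16 mm wide (x), 60 mm long (y), top 33 mm above the table, centred at x = -7 mm, y = 0. Origin: centre of the underside. Guide edge: the long edge at x = +25 mm, farther from the grip, with ticks; at the start it faces away from the robot, within 0.25 rad.
- edge_left (a point): Point on the straightedge's guide edge at x = 25, y = 100, z = 2.5 mm of straightedge.
- edge_right (a point): Point on the straightedge's guide edge at x = 25, y = -100, z = 2.5 mm of straightedge.
- trees: Row of five green model trees fixed on a strip 180 mm long (its x) and 30 mm wide (its y), the tallest 92 mm high, between the span's starting place and the bridge gap. Origin on the table at the strip's centre.
- station: Bystander, loose: model station building, 75 x 170 mm, 80 mm high, cream walls and grey gable roof; origin at the centre of its underside.
- silos: Bystander, loose: four upright metal model silos on a 90 x 100 mm slab, 88 mm high; origin at the centre of the underside.
- boxcar: Bystander, loose: model railway boxcar, 20 x 78 mm, 32 mm high; origin at the centre of its underside.
- girder: Bystander, loose: a different, smaller bridge: a low plate girder without a truss, 36 x 110 mm, 18 mm high; origin at the centre of its underside.
- glue: Bystander, loose: small upright glue bottle, 34 mm diameter, 100 mm high; origin at the centre of its underside.
- jar: Bystander, loose: small upright paint jar, 36 mm diameter, 42 mm high; origin at the centre of its underside.
Mind the look-alikes: they are no part of the job. Of the things like the span, leave any that is purple or red; of the rest the larger one is meant.

How it is judged (in metres and radians):
On the way, in this order (a step that is already met when the one before it is completed fails the run):
1. the straightedge lies flat, its guide edge flush against the front faces of both abutments, let go (x of edge_left in the frame of gap between -0.0335 and -0.0275 m and x of edge_right in the frame of gap between -0.0335 and -0.0275 m and y of straightedge in the frame of gap between -0.035 and 0.035 m and height (world z) of straightedge below 0.004 m and angle between straightedge's own z axis and vertical below 0.05 rad and contact force between straightedge and the fingers below 0.1 N and linear speed of straightedge below 0.02 m/s), for 0.3 s.
2. the held span passes above the row of trees (y of span in the frame of trees between -0.06 and 0.06 m and x of span in the frame of trees between -0.15 and 0.15 m and z of span in the frame of trees above 0.092 m and contact force between span and the fingers above 2 N), for 0.05 s.
At the end, for the whole second after the job is handed in: Straightedge flat, released, guide edge within 3 mm of both front faces, centred to 35 mm; span held still by the fingers, underside 4 to 17 mm above the seats, within 7 mm across and 8 mm along of centre, turned and tilted under 0.06 rad, touching neither abutments nor straightedge (all of step 1 and x of span in the frame of gap between -0.007 and 0.007 m and y of span in the frame of gap between -0.008 and 0.008 m and z of span in the frame of gap_seat between 0.004 and 0.017 m and angle between the y axis of span and the y axis of gap, either way round below 0.06 rad and angle between span's own z axis and vertical below 0.06 rad and contact force between span and the fingers above 2 N and contact force between span and gap below 0.05 N and contact force between span and straightedge below 0.05 N and linear speed of span below 0.02 m/s); the arm keeps its last pose, push and grip.
It fails at once if the span touches the abutments (contact force between span and gap above 0.3 N).
It fails at once if the trees are knocked (contact force between trees and anything else above 2 N).
It fails at once if a bystander is moved by more than 20 mm (distance of any of station, silos, boxcar, girder, glue, jar from where it was at the start of the episode above 0.02 m).
It also fails if it takes over 54 s, if anything falls off the work surface, if the arm or the gripper's body presses on something with over 40 N, if the wrist force passes 120 N, or if a joint passes its speed limit or range.

ROBOT

A 6-joint arm with a two-finger parallel gripper is mounted at the origin on the work surface. World frame = base frame: x ahead of the robot, y to its left, z up, the work surface at z = 0. Lengths are in m, angles in degrees, forces in N, time in s.
With the tool pointing down it reaches from about 0.25 to 0.725 m from the base axis. Payload 9.7 kg.
Tool frame: the origin (TCP) lies midway between the tips of the shut fingers; the grasp point (between the pads) lies 19 mm behind it; z points along the fingers, y is the line along which they close (so a half turn about z gives the same grasp; the last joint's range is limited). The gripper opens to 85 mm and grips with 20 to 120 N. Pads are 22 mm wide; open, the fingers measure 114 mm over their backs; the gripper's body (76 mm by 85 mm) begins 54 mm behind the grasp point. The pads swing forward as they close: fully open they stand 13 mm farther back than shut.
Start: joints at [75.974, 4.979, 10.078, 95.1, 0, 90], TCP at [0.133, 0.534, 0.201] pointing down, gripper open.
Joint ranges: [-179.16, 179.16], [-48.56, 103.87], [-65.8, 70.77], [-126.05, 130.52], [-82.76, 87.17], [-180, 180]. Speed limits (degrees/s): [127.2, 127.2, 147.25, 180, 180, 180].

INTERFACE

Orientations are given as [roll, pitch, yaw] about the fixed x, y, z axes, in that order (R = Rz(yaw) Ry(pitch) Rx(roll)).
In Python, from workcell import * gives the robot as it stands.
- The arm moves only by the tool servo_tool, never from a script. Its argument "moves" is a list of rows, each a list of 4 numbers: the shift along the world's x, y, z in shares of 0.8 m (1.0 is 0.8 m), then the turn about the world's z in shares of 2 rad (1.0 is 2 rad). A call has 1 to 20 rows; each row is the pose to reach, as a shift and turn from the pose commanded when the call began; what a row does not reach only later rows make up. A row lasts 1/12 s, in which the tool goes at most 41.7 mm and 7.16 degrees, less where a joint would pass 70% of its speed; a pose out of reach is approached as far as the arm can. Shift and turn numbers lie between -1 and 1, and a call with a number outside is refused. A call with a gripper value outside its range is refused whole. "claw" is the closure, from 0 (fully open) to 1 (shut), set as the call begins (left out, the last holds). The fingers move at their own pace and stop on an object; "force" is the grip in N (left out, the last holds). Time passes only in rows, so rows that repeat a pose let the fingers close. It gives the time, the measured TCP pose, the force, the opening and the grip force at its end, in the units of the state.
- get_obs(): the state, without advancing time (a new reading comes with each control period).
- camera(name): name is "scene" or "top" or "wrist"; returns the picture (480x640x3 uint8, red, green, blue); there is no depth.
- get_calibration(name): a dict with "fx", "fy", "cx", "cy" (pixels), "k1" (the pictures are not rectified: a ray, as slopes to the right and down, at radius r is drawn at 1 + k1 r^2 times it, then the intrinsics apply), "rvec" (rotation vector, rad) and "tvec" (3), from world to camera coordinates, as OpenCV has them; the wrist camera has in their place "tool_from_camera" (4x4, takes a point from camera to tool coordinates, whose origin is the TCP and whose axes are the flange's). Camera axes: x right, y down, z forward; pixel columns grow to the right and rows downward; lengths in m; the calibration is good to about 2 mm. A picture is of the moment at which its call begins: read the wrist's pose just before it. get_calibration takes no time and is no camera call.
- job_done(): hands the job in; it is judged then, once.
The state is a dict: "time": time; "q": joint angles; "qd": joint speeds; "joint_efforts": joint torques, N m; "ee_pos": TCP position; "tcp_rot": TCP orientation; "wrist_force": force on the tool from outside, world axes, zero at the start; "torque": the same for the moment, N m; "opening": finger opening in m; "grasp_force": force on a finger pad.
Only numpy, scipy, OpenCV 4.12 (cv2) and the standard library are available. Lean on these libraries where they do the work, as an engineer would, in place of code of your own. Each camera call takes 0.05 s, during which the arm holds its last target. There are 200 camera calls.

## Working session

There is one attempt and no reset: what is moved stays moved. The work goes in short steps, Python scripts to look and compute and a tool call to move; the robot and the scene stay as the last step left them, time stands still between calls to the robot, and variables do not carry over. Pictures are saved under pics/ and viewed, at most 10 in all, crops included, and the job is handed in when it is done.

Besides the shell and the picture viewer there is one more tool, called after "Emit:" by a JSON object that holds its "name" and its "arguments", one argument or row to a line. servo_tool: Moves the arm, as the interface text tells. Its arguments: {"type":"object","properties":{"moves":{"type":"array","items":{"type":"array","items":{"type":"number"}}},"claw":{"type":"number"},"force":{"type":"number"}},"required":["moves"]}

```bash
mkdir -p pics; ls
cat > h.py <<'E'
from workcell import *
import numpy as np, cv2
def ray(cal,uv,obs=None):
    uv=np.array(uv,float).reshape(-1,2)
    d=np.stack([(uv[:,0]-cal["cx"])/cal["fx"],(uv[:,1]-cal["cy"])/cal["fy"]],1)
    s=d.copy()
    for _ in range(20): s=d/(1+cal["k1"]*(s**2).sum(1,keepdims=True))
    v=np.c_[s,np.ones(len(s))]
    if "rvec" in cal:
        R=cv2.Rodrigues(np.array(cal["rvec"],float))[0]; t=np.array(cal["tvec"],float).ravel()
        return -R.T@t, v@R
    T=np.array(cal["tool_from_camera"])
    from scipy.spatial.transform import Rotation as Ro
    Rt=Ro.from_euler('xyz',obs["tcp_rot"],degrees=True).as_matrix()
    return Rt@T[:3,3]+np.array(obs["ee_pos"]), v@(Rt@T[:3,:3]).T
def onz(cal,uv,z,obs=None):
    c,v=ray(cal,uv,obs); return (c+v*((z-c[2])/v[:,2])[:,None])[:,:2]
E
python3 - <<'E'
from h import *
o=get_obs();print(o)
for n in("scene","top","wrist"):
    im=camera(n);cv2.imwrite(f"pics/{n}0.png",im[:,:,::-1]);np.save(f"pics/{n}0.npy",im);print(n,get_calibration(n))
E
```

```text
pics
{'time': 0.0, 'q': array([ 7.59756128e+01,  5.01036765e+00,  1.00337365e+01,  9.51010316e+01,
       -1.13377118e-04,  9.00005925e+01]), 'qd': array([ 0.04720262, -0.01860984, -0.07786646, -0.05487888, -0.01426326,
       -0.02971899]), 'joint_efforts': array([ 6.12775129e-04, -5.20386565e+01,  4.64801466e+01,  1.64480740e-02,
       -2.05864637e-05,  2.18917705e-06]), 'ee_pos': array([0.13321532, 0.53332771, 0.20038372]), 'tcp_rot': array([-1.79922337e+02,  1.14180142e-04,  1.65975020e+02]), 'wrist_force': array([-0.75766154, -0.00498788, -0.37847866]), 'torque': array([0.02277198, 0.0295544 , 0.0049639 ]), 'grasp_force': 0.0, 'opening': 0.0853525507984722}
scene {'fx': 443.71462147457976, 'fy': 443.71462147457976, 'cx': 323.05638850994, 'cy': 238.11435034080696, 'k1': -0.010618271879163286, 'rvec': array([ 1.47608395,  2.02305188, -0.90626901]), 'tvec': array([ 0.15311046, -0.30657524,  1.55224351])}
top {'fx': 497.13780065566294, 'fy': 497.13780065566294, 'cx': 318.396800035951, 'cy': 241.20635625313878, 'k1': 0.029310211296737842, 'rvec': array([ 2.12715754, -2.14525076,  0.15904394]), 'tvec': array([0.01439473, 0.5472549 , 1.41720467])}
wrist {'fx': 370.9063177250091, 'fy': 370.9063177250091, 'cx': 322.135855044149, 'cy': 236.18191903417255, 'k1': -0.07786010661012265, 'tool_from_camera': array([[-7.49795516e-04, -9.44822033e-01, -3.27583217e-01,
         8.48641490e-02],
       [ 9.99999683e-01, -7.96623708e-04,  8.76831457e-06,
         2.41618719e-03],
       [-2.69245053e-04, -3.27583106e-01,  9.44822330e-01,
        -1.73671995e-01],
       [ 0.00000000e+00,  0.00000000e+00,  0.00000000e+00,
         1.00000000e+00]])}
```

View pics/top0.png

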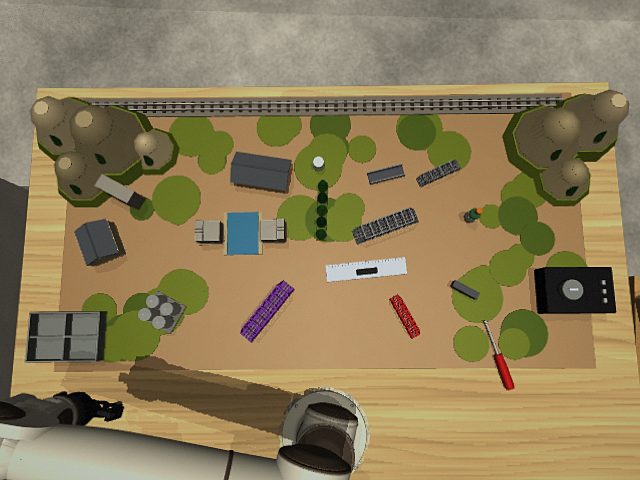

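View pics/scene0.png

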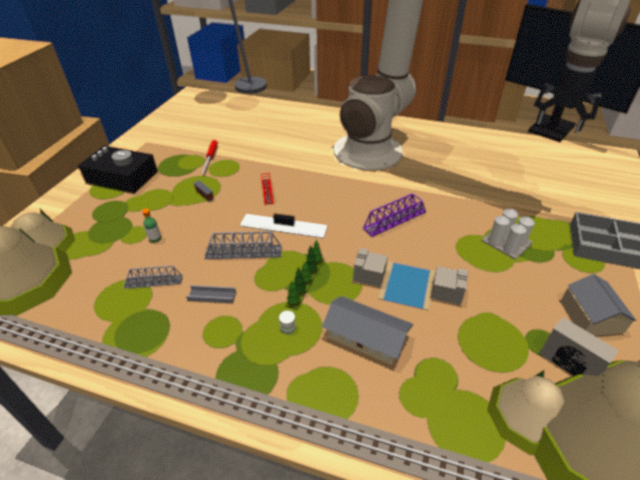

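The top view shows x up and y left. The straightedge is at (366,270) with its grip at (367,271), the target grey truss at (385,226), the trees at (322,210) and the river at (243,233), with abutments at (208,231) and (272,230). The scene view agrees. I'll enlarge the top view.

Run:
```python
from h import *
im=np.load("pics/top0.npy");cal=get_calibration("top")
c=im[150:300,180:440];cv2.imwrite("pics/crop1.png",cv2.resize(c,(780,450),interpolation=cv2.INTER_CUBIC)[:,:,::-1])
print(ray(cal,[[320,240]]))
hsv=cv2.cvtColor(im,cv2.COLOR_RGB2HSV)
def rect(m,x0,y0,x1,y1,z,nm):
    k=np.zeros_like(m);k[y0:y1,x0:x1]=m[y0:y1,x0:x1]
    k=cv2.morphologyEx(k,cv2.MORPH_CLOSE,np.ones((7,7)))
    cs,_=cv2.findContours(k,0,1);cc=max(cs,key=cv2.contourArea)
    w=onz(cal,cc.reshape(-1,2),z).astype(np.float32)*1000
    r=cv2.minAreaRect(w);print(nm,len(cc),r)
wh=((hsv[...,1]<60)&(hsv[...,2]>150)).astype(np.uint8)
rect(wh,318,245,415,295,.005,"se")
blk=((hsv[...,2]<60)).astype(np.uint8)
rect(blk,340,262,395,278,.033,"grip")
gr=((hsv[...,1]<60)).astype(np.uint8)
rect(gr,345,200,425,250,.054,"span")
bl=((hsv[...,0]>90)&(hsv[...,0]<115)&(hsv[...,1]>100)).astype(np.uint8)
rect(bl,220,200,270,265,0,"river")
rect(gr,190,205,224,250,.059,"abL");rect(gr,258,210,292,250,.059,"abR")
gn=((hsv[...,0]>40)&(hsv[...,2]<90)&(hsv[...,1]>80)).astype(np.uint8)
rect(gn,310,175,335,245,.06,"trees")
```

```text
(array([ 3.19584805e-01, -9.09346696e-04,  1.48527066e+00]), array([[ 0.15835939,  0.00405964, -0.98738144]]))
se 190 ((467.9186706542969, -130.51345825195312), (52.27235412597656, 240.4305419921875), 5.371016025543213)
grip 47 ((459.88525390625, -129.24612426757812), (14.869190216064453, 59.19263458251953), 5.248658657073975)
span 147 ((593.3270874023438, -184.59860229492188), (49.32671356201172, 193.65658569335938), 20.020360946655273)
river 140 ((581.74853515625, 241.56085205078125), (127.84571838378906, 90.7352523803711), 0.6502014994621277)
abL 89 ((576.5097045898438, 330.23046875), (79.67778778076172, 62.16950988769531), 89.48389434814453)
abR 125 ((578.80615234375, 146.24545288085938), (109.63085174560547, 78.5821533203125), 0.6370021104812622)
trees 131 ((638.3223876953125, -0.2257213592529297), (29.558687210083008, 179.37513732910156), 87.07676696777344)
```

View pics/crop1.png

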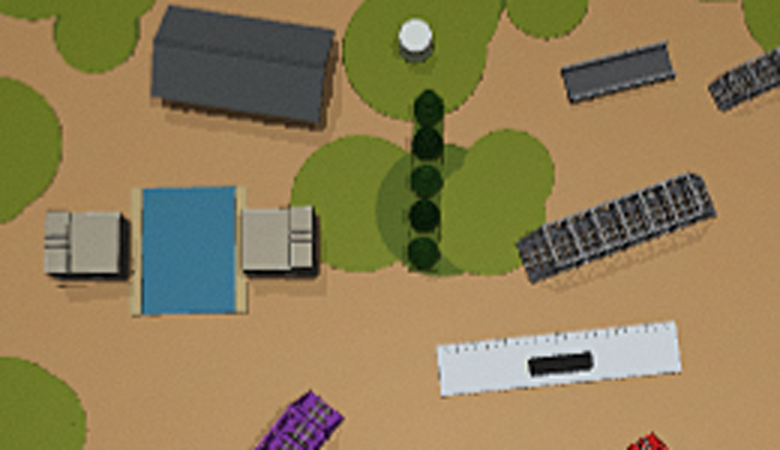

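The crop confirms that the straightedge ticks face away from the robot. It also shows both abutments (crop (85,243) and (280,240)) and the tree strip (crop (427,180)). I'll move to look down at the gap with the wrist camera.

Careful with the scale: shifts go in shares of 0.8 m and turns go in shares of 2 rad. That gives: 42 cm / 80 = 0.525, -21.4 cm / 80 = -0.2675, -1.234 rad / 2 = -0.617.

Emit:
{"name": "servo_tool", "arguments": {
  "moves": [
    [0.05,-0.025,0.0125,-0.06],
    [0.1,-0.05,0.025,-0.12],
    [0.15,-0.075,0.0375,-0.18],
    [0.2,-0.1,0.05,-0.24],
    [0.25,-0.125,0.0625,-0.3],
    [0.3,-0.15,0.0625,-0.36],
    [0.35,-0.175,0.0625,-0.42],
    [0.4,-0.2,0.0625,-0.48],
    [0.45,-0.225,0.0625,-0.54],
    [0.5,-0.25,0.0625,-0.6],
    [0.525,-0.2675,0.0625,-0.617],
    [0.525,-0.2675,0.0625,-0.617],
    [0.525,-0.2675,0.0625,-0.617],
    [0.525,-0.2675,0.0625,-0.617],
    [0.525,-0.2675,0.0625,-0.617]
  ],
  "claw": 0
}}

```text
time: 1.4
ee_pos: [0.5528, 0.3199, 0.2509]
tcp_rot: [-180.0, 0.0, 95.3]
wrist_force: [-0.1, 0.1, -0.3]
opening: 0.0854
grasp_force: 0.0
```

Run:
```python
from h import *
import pickle
o=get_obs();im=camera("wrist");pickle.dump((o,im),open("w1.pkl","wb"));cv2.imwrite("pics/w1.png",im[:,:,::-1]);print(o["ee_pos"],o["tcp_rot"],o["q"])
```

```text
[0.55279544 0.31987829 0.25087356] [-1.79960657e+02  1.67565466e-03  9.52833473e+01] [3.00486864e+01 1.98454271e+01 3.32309250e+01 1.03421924e+02
 1.49592134e-02 1.14765335e+02]
```

View pics/w1.png

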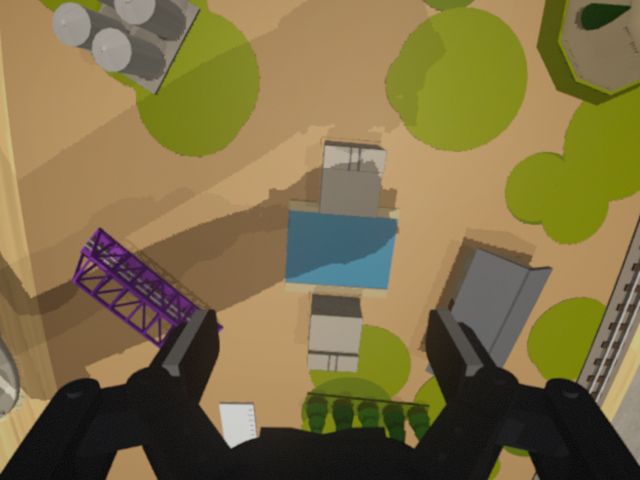

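The wrist view (right is +x) shows the far abutment at about (352,180), the near one at (335,335), the river at (342,250) and the trees at (370,410). I'll crop for the corners.

Run:
```python
from h import *
import pickle
o,im=pickle.load(open("w1.pkl","rb"))
c=im[130:380,280:410]
L=cv2.resize(c[:125],None,fx=3,fy=4,interpolation=cv2.INTER_CUBIC);Rr=cv2.resize(c[125:],None,fx=3,fy=4,interpolation=cv2.INTER_CUBIC)
cv2.imwrite("pics/c2.png",np.hstack([L,Rr])[:,:,::-1])
```

```text
(no output)
```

View pics/c2.png

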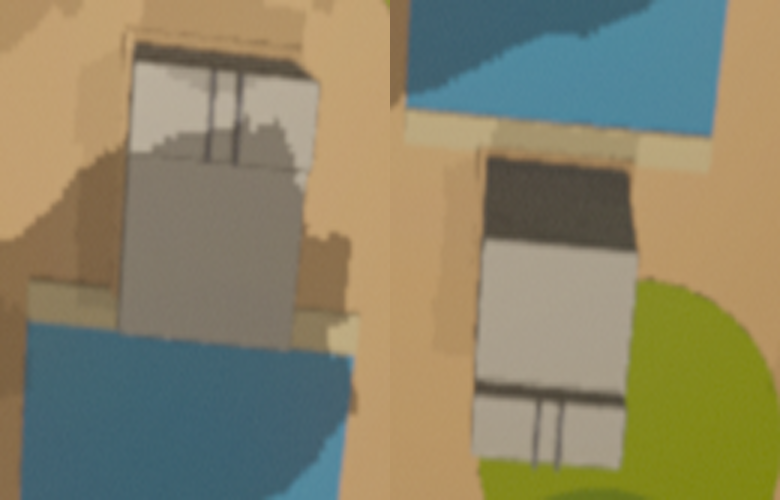

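Run:
```python
from h import *
import pickle
from scipy.optimize import least_squares
o,im=pickle.load(open("w1.pkl","rb"));cal=get_calibration("wrist")
f=lambda X,Y:(280+X/3,130+Y/4) if X<390 else (280+(X-390)/3,255+Y/4)
P=[((118,332),(-30,60,55)),((290,350),(30,60,55)),((135,62),(-30,130,63)),((318,82),(30,130,63)),
((484,240),(-30,-60,55)),((636,252),(30,-60,55)),((473,458),(-30,-130,63)),((620,468),(30,-130,63))]
W=np.array([onz(cal,f(*p),m[2]/1e3,o)[0]*1e3 for p,m in P]);M=np.array([m[:2] for _,m in P],float)
def g(p):
    c,s=np.cos(p[2]),np.sin(p[2]);return M@np.array([[c,s],[-s,c]])+p[:2]
r=least_squares(lambda p:(g(p)-W).ravel(),[580,240,0]);print(r.x,np.degrees(r.x[2]));print((W-g(r.x)).round(1))
# top-view check
im=np.load("pics/top0.npy");c=get_calibration("top")
Q=[((82,212),None),((123,212),None),((79,273),None),((123,273),None),((243,210),None),((288,207),None),((243,270),None),((288,270),None)]
m2=[(30,108),(30,60),(-30,108),(-30,60),(30,-60),(30,-108),(-30,-60),(-30,-108)]
W=np.array([onz(c,(180+q[0][0]/3,150+q[0][1]/3),.055)[0]*1e3 for q in Q]);M=np.array(m2,float)
r=least_squares(lambda p:(g(p)-W).ravel(),[580,240,0]);print(r.x,np.degrees(r.x[2]));print((W-g(r.x)).round(1))
```

```text
[5.82104088e+02 2.43699793e+02 1.36939187e-02] 0.7846037475940664
[[ 0.4  0.6]
 [ 0.1  0.5]
 [ 0.6 -0. ]
 [-0.6  0. ]
 [ 0.3 -0.4]
 [-1.4  0.1]
 [ 0.9 -0.8]
 [-0.4  0. ]]
[5.79938736e+02 2.35134311e+02 1.00933856e-02] 0.5783083985312459
[[ 0.6 -8.5]
 [-0.3 -0.5]
 [ 0.2 -6.6]
 [-0.7 -1.3]
 [-0.5  2.1]
 [ 1.5  6.1]
 [ 0.   2.2]
 [-0.9  6.4]]
```

Emit:
{"name": "servo_tool", "arguments": {
  "moves": [
    [-0.01,-0.05,0,0],
    [-0.02,-0.1,0,0],
    [-0.0313,-0.15,0,0],
    [-0.0413,-0.2,0,0],
    [-0.0513,-0.25,0,0],
    [-0.0625,-0.3,0,0],
    [-0.0725,-0.35,0,0],
    [-0.0825,-0.4,0,0],
    [-0.0938,-0.45,0,0],
    [-0.1038,-0.5,-0.0375,0],
    [-0.1163,-0.55,-0.075,0],
    [-0.1163,-0.5613,-0.1125,0],
    [-0.1163,-0.5613,-0.1625,0],
    [-0.1163,-0.5613,-0.1625,0],
    [-0.1163,-0.5613,-0.1625,0],
    [-0.1163,-0.5613,-0.1625,0]
  ]
}}

```text
time: 2.78
ee_pos: [0.4611, -0.1285, 0.1236]
tcp_rot: [179.9, 0.0, 95.4]
wrist_force: [0.3, 0.4, -0.3]
opening: 0.0853
grasp_force: 0.0
```

Run:
```python
from h import *
import pickle
o=get_obs();im=camera("wrist");pickle.dump((o,im),open("w2.pkl","wb"));cv2.imwrite("pics/w2.png",im[:,:,::-1]);print(o["ee_pos"],o["tcp_rot"],o["wrist_force"])
```

```text
[ 0.46108663 -0.12846591  0.12355332] [1.79867233e+02 3.87142422e-02 9.53669438e+01] [ 0.26578234  0.35311845 -0.3073749 ]
```

View pics/w2.png

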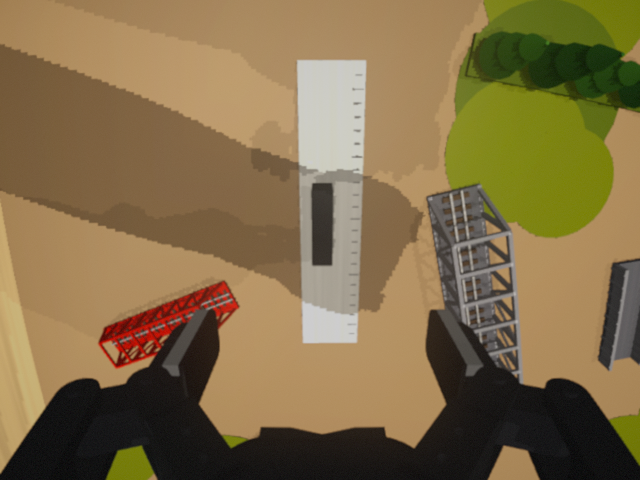

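The wrist view shows the grip between the fingers, with its top at about (312–333, 184–265). The plate corners are at (298,60), (366,60), (357,342) and (303,342).

Run:
```python
from h import *
import pickle
o,im=pickle.load(open("w2.pkl","rb"));cal=get_calibration("wrist")
h=cv2.cvtColor(im,cv2.COLOR_RGB2HSV)
def rect(m,z):
    cc=max(cv2.findContours(m.astype(np.uint8),0,1)[0],key=cv2.contourArea)
    print(cv2.minAreaRect((onz(cal,cc.reshape(-1,2),z,o)*1e3).astype(np.float32)))
m=h[...,2]<70;m[:175]=0;m[275:]=0;m[:,:300]=0;m[:,:300]=0;m[:,345:]=0;rect(m,.033)
for a in [((298,60),(366,60),(357,342),(303,342))]:print(cv2.minAreaRect((onz(cal,a,.005,o)*1e3).astype(np.float32)))
```

```text
((461.0452880859375, -124.63729858398438), (14.004720687866211, 62.685943603515625), 5.764604568481445)
((468.7801818847656, -126.5935287475586), (50.38095474243164, 240.3458251953125), 5.4499101638793945)
```

Scaled: -11.2 cm / 80 = -0.14, -11 cm / 80 = -0.1375.

Emit:
{"name": "servo_tool", "arguments": {
  "moves": [
    [0,0,-0.0375,0],
    [0,0,-0.075,0],
    [0,0,-0.1125,0],
    [0,0,-0.1375,0],
    [0,0,-0.14,0],
    [0,0,-0.14,0],
    [0,0,-0.14,0]
  ]
}}

```text
time: 3.42
ee_pos: [0.4622, -0.1294, 0.0119]
tcp_rot: [179.8, 0.1, 95.3]
wrist_force: [0.7, 0.4, -0.1]
opening: 0.0857
grasp_force: 0.0
```

Emit:
{"name": "servo_tool", "arguments": {
  "moves": [
    [0,0,0,0],
    [0,0,0,0],
    [0,0,0,0],
    [0,0,0,0],
    [0,0,0,0],
    [0,0,0,0],
    [0,0,0,0],
    [0,0,0,0]
  ],
  "claw": 1,
  "force": 60
}}

```text
time: 4.08
ee_pos: [0.4602, -0.1294, 0.0091]
tcp_rot: [-180.0, -0.0, 95.3]
wrist_force: [0.6, -0.8, 0.1]
opening: 0.0004
grasp_force: 0.0
```

Run:
```python
from h import *
import pickle
o=get_obs();im=camera("wrist");pickle.dump((o,im),open("w3.pkl","wb"));cv2.imwrite("pics/w3.png",im[:,:,::-1]);print(o["ee_pos"],o["tcp_rot"],o["wrist_force"],o["opening"],o["grasp_force"])
```

```text
[ 0.4602269  -0.12941064  0.00905821] [-1.79992881e+02 -3.07755331e-03  9.52655538e+01] [ 0.62244267 -0.80609366  0.0677098 ] 0.00042040369153113793 0.0
```

View pics/w3.png

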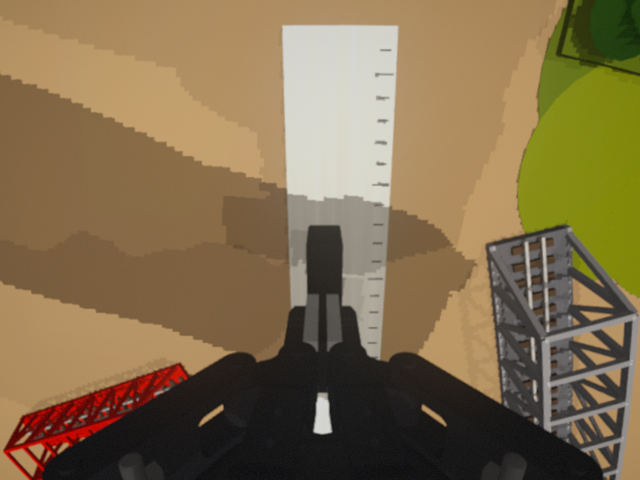

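The fingers closed to 0.4 mm. The grip shows ahead of them, at rows 227–293. I'll compute where it is relative to the fingers.

Run:
```python
from h import *
import pickle
from scipy.spatial.transform import Rotation as Ro
o,im=pickle.load(open("w3.pkl","rb"));cal=get_calibration("wrist")
for z in(.033,.005):print(z,(onz(cal,[(308,227),(340,227),(308,290),(340,290),(283,26),(398,26)],z,o)*1e3).round(1))
T=np.array(cal["tool_from_camera"]);Rt=Ro.from_euler('xyz',o["tcp_rot"],degrees=True).as_matrix()
def proj(p):
    c=T[:3,:3].T@(Rt.T@(np.array(p)-o["ee_pos"])-T[:3,3]);x=c[:2]/c[2];return x*(1+cal["k1"]*(x@x))*cal["fx"]+[cal["cx"],cal["cy"]]
for d in(0,.019,.03):print(d,proj(o["ee_pos"]+np.array([0,0,d])))
```

```text
0.033 [[ 451.2  -90.9]
 [ 464.7  -89.6]
 [ 453.5 -120.6]
 [ 467.9 -119.2]
 [ 435.9  -14.7]
 [ 477.8  -10.7]]
0.005 [[ 450.9  -99.9]
 [ 466.9  -98.4]
 [ 453.7 -135.1]
 [ 470.7 -133.6]
 [ 432.7   -9.5]
 [ 482.5   -4.8]]
0 [321.1633139  284.88579187]
0.019 [321.04684264 303.01217952]
0.03 [320.96818715 315.27556088]
```

Scaled: 5 cm / 80 = 0.0625, 4 cm / 80 = 0.05.

Emit:
{"name": "servo_tool", "arguments": {
  "moves": [
    [0,0,0.0125,0],
    [0,0,0.025,0],
    [0,0,0.0375,0],
    [0,0,0.05,0],
    [0,0,0.0625,0],
    [0,0,0.0625,0],
    [0,0,0.0625,0]
  ]
}}

```text
time: 4.72
ee_pos: [0.4608, -0.1296, 0.0599]
tcp_rot: [179.9, 0.0, 95.3]
wrist_force: [-0.1, -0.1, 0.3]
opening: -0.0001
grasp_force: 0.0
```

Run:
```python
from h import *
import pickle
o=get_obs();im=camera("wrist");pickle.dump((o,im),open("w4.pkl","wb"));print(o["ee_pos"],o["wrist_force"],o["opening"],o["grasp_force"])
a=im[:,120:520]; t=camera("top")[200:300,300:440]
t=cv2.resize(t,(380,480))
cv2.imwrite("pics/w4.png",np.hstack([a,t])[:,:,::-1])
```

```text
[ 0.46083374 -0.12956432  0.0599433 ] [-0.1021582  -0.05112429  0.27170909] -0.00013232144238778664 0.0
```

View pics/w4.png

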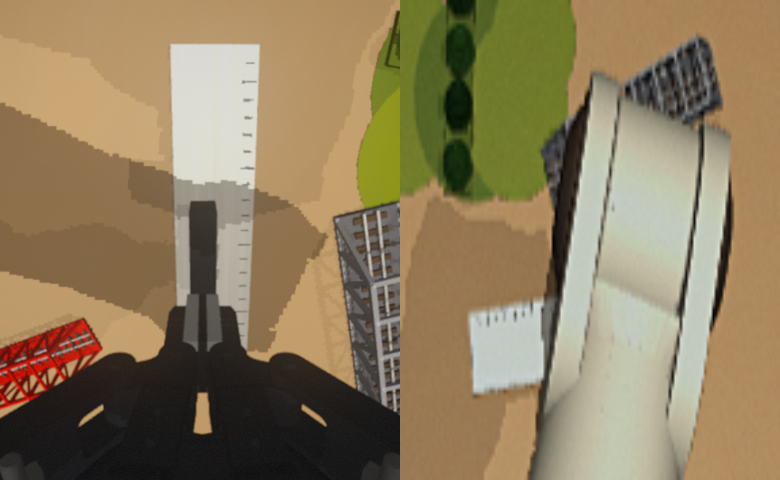

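The plate stayed put, and the fingers went through the grip's volume without any contact. I'll reopen, go down again and close in small stages.

Emit:
{"name": "servo_tool", "arguments": {
  "moves": [
    [0,0,0,0],
    [0,0,0,0],
    [0,0,0,0],
    [0,0,0,0],
    [0,0,-0.025,0],
    [0,0,-0.05,0],
    [0,0,-0.0625,0],
    [0,0,-0.0625,0],
    [0,0,-0.0625,0]
  ],
  "claw": 0.5
}}

```text
time: 5.57
ee_pos: [0.46, -0.1293, 0.0091]
tcp_rot: [-180.0, -0.0, 95.3]
wrist_force: [0.0, -0.1, 0.9]
opening: 0.0422
grasp_force: 0.0
```

Emit:
{"name": "servo_tool", "arguments": {
  "moves": [
    [0,0,0,0],
    [0,0,0,0],
    [0,0,0,0],
    [0,0,0,0]
  ],
  "claw": 0.75,
  "force": 40
}}

```text
time: 5.9
ee_pos: [0.4607, -0.1295, 0.0098]
tcp_rot: [179.9, 0.0, 95.3]
wrist_force: [-0.9, -1.1, -0.4]
opening: 0.0214
grasp_force: 0.0
```

Emit:
{"name": "servo_tool", "arguments": {
  "moves": [
    [0,0,0,0],
    [0,0,0,0],
    [0,0,0,0],
    [0,0,0,0]
  ],
  "claw": 0.85
}}

```text
time: 6.23
ee_pos: [0.4603, -0.1294, 0.0091]
tcp_rot: [-180.0, -0.0, 95.3]
wrist_force: [-0.8, 0.1, -0.3]
opening: 0.0131
grasp_force: 0.0
```

Emit:
{"name": "servo_tool", "arguments": {
  "moves": [
    [0,0,0,0],
    [0,0,0,0],
    [0,0,0,0],
    [0,0,0,0]
  ],
  "claw": 0.9
}}

```text
time: 6.57
ee_pos: [0.4603, -0.1294, 0.0091]
tcp_rot: [180.0, -0.0, 95.3]
wrist_force: [-0.4, -0.3, -0.1]
opening: 0.0082
grasp_force: 0.0
```

Again no contact at an 8 mm opening, so the grip seems intangible to the fingers. I'll press down gently to test whether the plate itself is solid.

Scaled: -0.6 cm / 80 = -0.0075, -0.5 cm / 80 = -0.0063.

Emit:
{"name": "servo_tool", "arguments": {
  "moves": [
    [0,0,-0.0025,0],
    [0,0,-0.005,0],
    [0,0,-0.0063,0],
    [0,0,-0.0075,0],
    [0,0,-0.0075,0]
  ],
  "claw": 1
}}

```text
time: 6.98
ee_pos: [0.4603, -0.1294, 0.003]
tcp_rot: [-180.0, -0.0, 95.3]
wrist_force: [-0.6, 0.0, 0.8]
opening: 0.0002
grasp_force: 0.0
```

Scaled: -0.3 cm / 80 = -0.0038, -0.2 cm / 80 = -0.0025.

Emit:
{"name": "servo_tool", "arguments": {
  "moves": [
    [0,0,-0.0013,0],
    [0,0,-0.0025,0],
    [0,0,-0.0038,0],
    [0,0,-0.0038,0],
    [0,0,-0.0038,0]
  ]
}}

```text
time: 7.4
ee_pos: [0.4605, -0.1294, 0.0028]
tcp_rot: [179.9, 0.0, 95.3]
wrist_force: [-10.3, 3.4, 25.5]
opening: -0.0002
grasp_force: 12.8
```

Scaled: 2 cm / 80 = 0.025, 1.5 cm / 80 = 0.0188.

Emit:
{"name": "servo_tool", "arguments": {
  "moves": [
    [0,0,0.0013,0],
    [0,0,0.0013,0],
    [0.0063,0,0.0013,0],
    [0.0125,0,0.0013,0],
    [0.0188,0,0.0013,0],
    [0.025,0,0.0013,0],
    [0.025,0,0.0013,0]
  ]
}}

```text
time: 7.98
ee_pos: [0.4795, -0.1297, 0.0028]
tcp_rot: [-179.9, 0.0, 95.2]
wrist_force: [-12.6, 0.2, 21.1]
opening: 0.0001
grasp_force: 10.5
```

Scaled: 11 cm / 80 = 0.1375, 8 cm / 80 = 0.1.

Emit:
{"name": "servo_tool", "arguments": {
  "moves": [
    [0,0,0.025,0],
    [0,0,0.0625,0],
    [0,0,0.1,0],
    [0,0,0.1375,0],
    [0,0,0.1375,0],
    [0,0,0.1375,0]
  ],
  "claw": 0
}}

```text
time: 8.48
ee_pos: [0.4814, -0.1297, 0.1128]
tcp_rot: [179.8, 0.1, 95.3]
wrist_force: [1.0, 0.1, -0.9]
opening: 0.0725
grasp_force: 0.0
```

```bash
cat >> h.py <<'E'
def se(name="wrist",save=None):
    o=get_obs();im=camera(name);cal=get_calibration(name)
    if save: cv2.imwrite(save,im[:,:,::-1])
    h=cv2.cvtColor(im,cv2.COLOR_RGB2HSV)
    m=((h[...,1]<50)&(h[...,2]>85)).astype(np.uint8)
    m=cv2.morphologyEx(m,cv2.MORPH_CLOSE,np.ones((9,9)))
    for cc in cv2.findContours(m,0,1)[0]:
        w=(onz(cal,cc.reshape(-1,2),.005,o)*1e3).astype(np.float32);r=cv2.minAreaRect(w)
        if 2500<cv2.contourArea(w)<20000: print("c",np.round(r[0],1),"size",np.round(r[1],1),"ang",round(r[2],2),[int(v) for v in cv2.boundingRect(cc)])
    return o,im
E
python3 - <<'E'
from h import *
o,im=se(save="pics/w5.png");print(o["ee_pos"],o["tcp_rot"],o["wrist_force"],o["time"]);se("top",save="pics/t5.png")
E
```

```text
c [ 605.2 -184.6] size [ 69.2 198. ] ang 19.93 [406, 183, 100, 194]
c [ 487.3 -126.8] size [ 50.9 240.7] ang 5.4 [293, 56, 73, 293]
[ 0.4813835  -0.12970585  0.11279327] [1.79819219e+02 6.91865282e-02 9.52713986e+01] [ 0.9995156   0.10691519 -0.89086863] 8.4833
c [348.6 477.6] size [113.3  94.3] ang 61.37 [138, 291, 47, 42]
c [563.5 165. ] size [ 85.2 149. ] ang 62.9 [243, 219, 41, 36]
c [598.7 335.1] size [86.3 96.9] ang 1.18 [195, 213, 33, 29]
c [723.3 634.1] size [115.6  41.5] ang 60.28 [95, 174, 39, 29]
c [ 763.4 -199.5] size [ 34.5 105.2] ang 13.81 [368, 164, 37, 19]
c [ 764.5 -358.1] size [ 34.8 134.8] ang 24.07 [418, 161, 42, 23]
```

The plate is solid: it moved 18.6 mm with the pressed fingertips, so dragging it works even though the grip can't be held. I'll check that the purple truss is clear of the drag path.

Run:
```python
from h import *
im=np.load("pics/top0.npy");cal=get_calibration("top");h=cv2.cvtColor(im,cv2.COLOR_RGB2HSV)
m=((h[...,0]>125)&(h[...,0]<160)&(h[...,1]>80));v,u=np.nonzero(m);w=onz(cal,np.c_[u,v],.02)*1e3
i=w[:,0].argmax();print(w.min(0),w.max(0),w[i])
print(get_obs()["ee_pos"],get_obs()["opening"])
```

```text
[ -34.3865306  -838.95567172] [968.59514419 702.52877797] [968.59514419 573.04761183]
[ 0.48003821 -0.12934046  0.11026791] 0.08472245640228047
```

Scaled: -11 cm / 80 = -0.1375, -10.6 cm / 80 = -0.1325.

Emit:
{"name": "servo_tool", "arguments": {
  "moves": [
    [0,0,0,0],
    [0,0,-0.025,0],
    [0,0,-0.0625,0],
    [0,0,-0.1,0],
    [0,0,-0.125,0],
    [0,0,-0.1325,0],
    [0,0,-0.1375,0],
    [0,0,-0.1375,0]
  ],
  "claw": 1
}}

```text
time: 9.25
ee_pos: [0.4797, -0.129, 0.0006]
tcp_rot: [-179.9, -0.1, 95.3]
wrist_force: [-1.1, 0.7, -0.5]
opening: 0.0137
grasp_force: 39.8
```

The fingers have now stopped at 13.7 mm with 40 N, so something is gripped. I'll lift a little and see whether the plate comes along.

Scaled: 3 cm / 80 = 0.0375, 2 cm / 80 = 0.025.

Emit:
{"name": "servo_tool", "arguments": {
  "moves": [
    [0,0,0,0],
    [0,0,0,0],
    [0,0,0.0063,0],
    [0,0,0.0125,0],
    [0,0,0.025,0],
    [0,0,0.0375,0],
    [0,0,0.0375,0],
    [0,0,0.0375,0],
    [0,0,0.0375,0]
  ]
}}

```text
time: 10.0
ee_pos: [0.4803, -0.1294, 0.0312]
tcp_rot: [180.0, 0.0, 95.3]
wrist_force: [0.7, -0.4, -1.9]
opening: 0.0141
grasp_force: 39.7
```

Run:
```python
from h import *
o,im=se(save="pics/w6.png");print(o["ee_pos"],o["tcp_rot"],o["wrist_force"],o["torque"],o["opening"],o["grasp_force"])
```

```text
c [ 612.1 -179.2] size [ 74.4 192.2] ang 19.91 [439, 211, 129, 228]
c [485.8 -94.7] size [ 63.2 187.6] ang 4.73 [282, 23, 123, 328]
[ 0.4803494  -0.129411    0.03116262] [1.79987128e+02 5.88559065e-03 9.52721518e+01] [ 0.66672069 -0.44552343 -1.8910383 ] [-0.01996362 -0.03814895  0.03993035] 0.014063420311101334 39.73791666794568
```

View pics/w6.png

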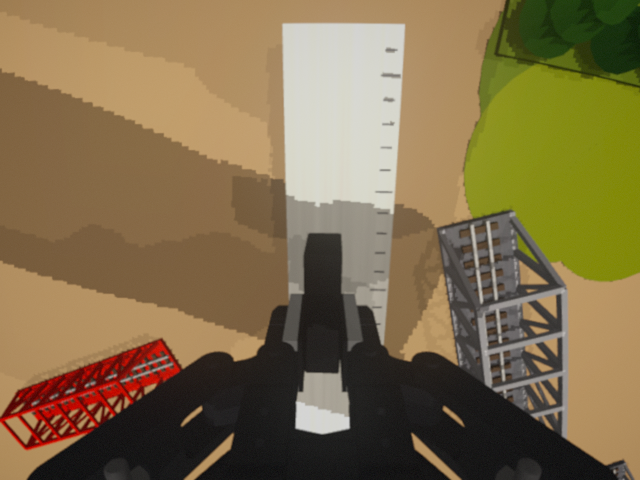

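The straightedge is now properly held, with the grip between the pads at (323,300) and the plate lifted off the table. I'll carry it to just in front of the abutments.

Scaled: 37 cm / 80 = 0.4625, 3.2 cm / 80 = 0.04, -0.08 rad / 2 = -0.04.

Emit:
{"name": "servo_tool", "arguments": {
  "moves": [
    [0,0,0.025,0],
    [0,0.0125,0.05,0],
    [0,0.0375,0.0688,0],
    [0,0.075,0.0813,-0.01],
    [0,0.1125,0.0875,-0.02],
    [0,0.15,0.0875,-0.03],
    [0,0.1875,0.0875,-0.04],
    [0,0.225,0.0875,-0.04],
    [0,0.2625,0.0875,-0.04],
    [0,0.3,0.0875,-0.04],
    [0,0.3375,0.0875,-0.04],
    [0,0.375,0.0875,-0.04],
    [0.01,0.4125,0.0875,-0.04],
    [0.02,0.4438,0.0875,-0.04],
    [0.03,0.4588,0.0875,-0.04],
    [0.04,0.4625,0.0875,-0.04],
    [0.04,0.4625,0.0875,-0.04],
    [0.04,0.4625,0.0875,-0.04],
    [0.04,0.4625,0.0875,-0.04]
  ]
}}

```text
time: 11.63
ee_pos: [0.512, 0.2395, 0.1009]
tcp_rot: [-180.0, 0.0, 90.6]
wrist_force: [-0.3, 0.8, -1.7]
opening: 0.0137
grasp_force: 39.8
```

Scaled: -9.9 cm / 80 = -0.1238, -9.6 cm / 80 = -0.12.

Emit:
{"name": "servo_tool", "arguments": {
  "moves": [
    [0,0,-0.025,0],
    [0,0,-0.05,0],
    [0,0,-0.075,0],
    [0,0,-0.0938,0],
    [0,0,-0.1063,0],
    [0,0,-0.1138,0],
    [0,0,-0.12,0],
    [0,0,-0.1238,0],
    [0,0,-0.1238,0],
    [0,0,-0.1238,0]
  ]
}}

```text
time: 12.47
ee_pos: [0.5126, 0.2407, 0.0027]
tcp_rot: [180.0, -0.0, 90.7]
wrist_force: [0.1, -0.2, -1.8]
opening: 0.0135
grasp_force: 39.7
```

Run:
```python
from h import *
o,im=se(save="pics/w7.png");print(o["ee_pos"],o["tcp_rot"],o["wrist_force"],o["opening"],o["grasp_force"]);np.save("w7.npy",im);se("top","pics/t7.png")
```

```text
c [573.5 290.9] size [180.3 159. ] ang 89.34 [282, 0, 358, 351]
[0.51261845 0.2407071  0.0027381 ] [ 1.79955575e+02 -2.01248083e-02  9.06831239e+01] [ 0.13596027 -0.21452711 -1.77196955] 0.013511305723980349 39.74692052230239
c [348.2 476.8] size [113.   94.3] ang 61.37 [138, 291, 47, 42]
c [ 602.8 -191.2] size [ 50.9 198.5] ang 19.94 [355, 208, 64, 31]
c [723.5 634.1] size [115.6  42.3] ang 61.19 [95, 174, 39, 29]
c [ 763.2 -198.7] size [ 34.5 106.7] ang 13.8 [368, 164, 37, 19]
c [ 766.6 -357.2] size [ 30.4 134.8] ang 24.03 [418, 161, 42, 23]
```

Scaled: 0.6 cm / 80 = 0.0075, 0.4 cm / 80 = 0.005.

Emit:
{"name": "servo_tool", "arguments": {
  "moves": [
    [0,0,-0.0013,0],
    [0,0,-0.0025,0],
    [0.0025,0,-0.0025,0],
    [0.005,0,-0.0025,0],
    [0.0075,0,-0.0025,0],
    [0.0075,0,-0.0025,0],
    [0.0075,0,-0.0025,0]
  ]
}}

```text
time: 13.15
ee_pos: [0.5186, 0.2407, 0.0002]
tcp_rot: [180.0, -0.0, 90.7]
wrist_force: [-0.6, -0.2, 2.3]
opening: 0.0137
grasp_force: 40.3
```

Scaled: 0.2 cm / 80 = 0.0025, 0.1 cm / 80 = 0.0013.

Emit:
{"name": "servo_tool", "arguments": {
  "moves": [
    [0.0013,0,0,0],
    [0.0013,0,0,0],
    [0.0025,0,0,0],
    [0.0025,0,0,0],
    [0.0025,0,0,0]
  ]
}}

```text
time: 13.57
ee_pos: [0.5192, 0.2406, 0.0001]
tcp_rot: [-179.9, -0.0, 90.7]
wrist_force: [-7.0, 0.2, 5.3]
opening: 0.0138
grasp_force: 40.7
```

Contact with the faces is at x ≈ 0.519, as predicted. One slight push more, then a partial release.

Scaled: 0.1 cm / 80 = 0.0013.

Emit:
{"name": "servo_tool", "arguments": {
  "moves": [
    [0.0013,0,0,0],
    [0.0013,0,0,0],
    [0.0013,0,0,0]
  ]
}}

```text
time: 13.82
ee_pos: [0.5192, 0.2406, 0.0001]
tcp_rot: [-179.8, -0.0, 90.7]
wrist_force: [-13.4, 0.9, 7.9]
opening: 0.0139
grasp_force: 41.1
```

Scaled: 20 cm / 80 = 0.25, 17 cm / 80 = 0.2125.

Emit:
{"name": "servo_tool", "arguments": {
  "moves": [
    [-0.0013,0,0.0013,0],
    [-0.0013,0,0.0013,0],
    [-0.0013,0,0.0013,0],
    [-0.0013,0,0.0013,0],
    [-0.0013,0,0.0125,0],
    [-0.0013,0,0.0313,0],
    [-0.0013,0,0.0563,0],
    [-0.0013,0,0.0875,0],
    [-0.0013,0,0.125,0],
    [-0.0013,0.0375,0.175,0],
    [-0.0013,0.075,0.2125,0],
    [-0.0013,0.1,0.25,0],
    [-0.0013,0.1,0.25,0],
    [-0.0013,0.1,0.25,0]
  ],
  "claw": 0.68
}}

```text
time: 14.98
ee_pos: [0.5211, 0.3224, 0.2029]
tcp_rot: [179.8, -0.1, 90.8]
wrist_force: [0.4, -0.2, -0.6]
opening: 0.0274
grasp_force: 0.0
```

Run:
```python
from h import *
o,im=se(save="pics/w8.png");print(o["ee_pos"],o["tcp_rot"],o["wrist_force"],o["opening"],o["grasp_force"]);np.save("w8.npy",im)
# front-edge: plate guide edge at rows over the river, from contour
cal=get_calibration("wrist");h=cv2.cvtColor(im,cv2.COLOR_RGB2HSV)
cv2.imwrite("pics/c8.png",cv2.resize(im[120:420,240:420],(480,600) if 0 else (360,600))[:,:,::-1])
```

```text
c [ 89.2 -29.2] size [209.9  68.7] ang 69.09 [0, 374, 44, 98]
c [786.6 148.9] size [211.  118.7] ang 80.67 [483, 256, 130, 155]
c [325.5 482.3] size [109.  137.1] ang 61.4 [38, 0, 163, 110]
[0.52107869 0.32236308 0.20287495] [ 1.79775320e+02 -1.31316412e-01  9.07917542e+01] [ 0.37988069 -0.15201666 -0.63885751] 0.027390870505479996 0.0
```

View pics/c8.png

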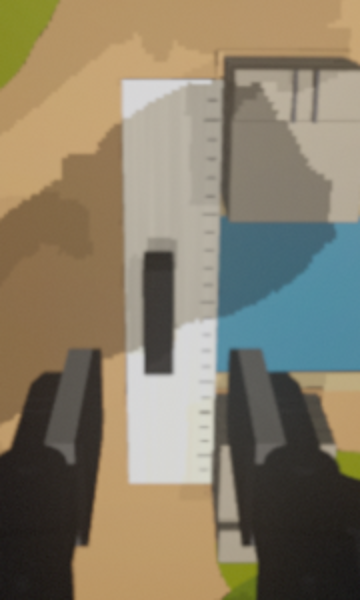

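The crop shows the guide edge flush against both abutments, from crop (218,80) to (214,483), with the grip alone and the plate free. Next I'll hover over the span and measure it.

Scaled: -50.7 cm / 80 = -0.6338, 7.2 cm / 80 = 0.09, 0.335 rad / 2 = 0.1675.

Emit:
{"name": "servo_tool", "arguments": {
  "moves": [
    [0.0063,-0.0438,0.0088,0.01],
    [0.0125,-0.0875,0.0213,0.02],
    [0.0188,-0.1313,0.0213,0.03],
    [0.025,-0.175,0.0213,0.04],
    [0.0313,-0.2188,0.0213,0.05],
    [0.0375,-0.2625,0.0213,0.06],
    [0.0438,-0.3063,0.0213,0.07],
    [0.05,-0.35,0.0213,0.08],
    [0.0563,-0.3938,0.0213,0.09],
    [0.0625,-0.4375,0.0213,0.1],
    [0.0688,-0.4813,0.0213,0.11],
    [0.075,-0.525,0.0213,0.13],
    [0.0813,-0.5688,0.0213,0.15],
    [0.0875,-0.6125,0.0213,0.16],
    [0.09,-0.6338,0.0213,0.1675],
    [0.09,-0.6338,0.0213,0.1675],
    [0.09,-0.6338,0.0213,0.1675],
    [0.09,-0.6338,0.0213,0.1675]
  ],
  "claw": 0
}}

```text
time: 16.53
ee_pos: [0.5915, -0.1862, 0.2162]
tcp_rot: [-179.9, -0.1, 109.8]
wrist_force: [0.1, 0.6, 0.4]
opening: 0.085
grasp_force: 0.0
```

Run:
```python
from h import *
import pickle
im=np.load("w8.npy");cal=get_calibration("wrist")
o8=dict(ee_pos=[0.52107869,0.32236308,0.20287495],tcp_rot=[179.775320,-.131316412,90.7917542])
f=lambda X,Y:(240+X/2,120+Y/2)
print("plate",(onz(cal,[f(122,80),f(129,483),f(218,225),f(215,372),f(214,483)],.005,o8)*1e3).round(1))
o=get_obs();im=camera("wrist");pickle.dump((o,im),open("w9.pkl","wb"));print(o["ee_pos"],o["tcp_rot"],o["opening"])
h=cv2.cvtColor(im,cv2.COLOR_RGB2HSV)
m=(h[...,1]<70).astype(np.uint8);m[:, :215]=m[:,430:]=0;m[340:]=0
m=cv2.morphologyEx(m,cv2.MORPH_CLOSE,np.ones((9,9)))
for cc in cv2.findContours(m,0,1)[0]:
    if cv2.contourArea(cc)<2500: continue
    hull=cv2.approxPolyDP(cv2.convexHull(cc),4,True).reshape(-1,2)
    print(cv2.boundingRect(cc));
    for p in hull: print(p,(onz(cal,p,0,o)[0]*1e3).round(1),(onz(cal,p,.054,o)[0]*1e3).round(1))
```

```text
plate [[501.4 360.6]
 [504.2 120. ]
 [551.8 285.3]
 [553.4 197.2]
 [555.7 120.5]]
[ 0.59151259 -0.18624889  0.21622526] [-1.79931504e+02 -6.57033753e-02  1.09826716e+02] 0.08500843260953915
(304, 99, 51, 187)
[306 100] [ 544.8 -101.6] [ 547.4 -101.9]
[350 100] [586.1 -86.7] [582.9 -89.1]
[354 134] [ 601.8 -116.3] [ 596.5 -114.6]
[348 284] [ 656.9 -276.5] [ 643.9 -252.7]
[307 283] [ 611.5 -291.5] [ 604.8 -265.6]
```

Span centre is at about (0.5995, −0.189) with yaw 19.9°. I'll go down over it and grip.

Scaled: -20.2 cm / 80 = -0.2525, -19 cm / 80 = -0.2375.

Emit:
{"name": "servo_tool", "arguments": {
  "moves": [
    [0.01,-0.0038,0,0],
    [0.01,-0.0038,-0.0375,0],
    [0.01,-0.0038,-0.0813,0],
    [0.01,-0.0038,-0.125,0],
    [0.01,-0.0038,-0.1688,0],
    [0.01,-0.0038,-0.2063,0],
    [0.01,-0.0038,-0.2375,0],
    [0.01,-0.0038,-0.2525,0],
    [0.01,-0.0038,-0.2525,0],
    [0.01,-0.0038,-0.2525,0]
  ]
}}

```text
time: 17.42
ee_pos: [0.6004, -0.1888, 0.0158]
tcp_rot: [180.0, 0.0, 109.9]
wrist_force: [0.3, -0.3, -0.1]
opening: 0.0852
grasp_force: 0.0
```

Emit:
{"name": "servo_tool", "arguments": {
  "moves": [
    [0,0,0,0],
    [0,0,0,0],
    [0,0,0,0],
    [0,0,0,0],
    [0,0,0,0],
    [0,0,0,0],
    [0,0,0,0]
  ],
  "claw": 1,
  "force": 60
}}

```text
time: 18.0
ee_pos: [0.6009, -0.1897, 0.017]
tcp_rot: [179.9, 0.1, 109.9]
wrist_force: [-2.7, 0.3, 8.7]
opening: 0.0418
grasp_force: 60.5
```

Scaled: 14 cm / 80 = 0.175, 13 cm / 80 = 0.1625.

Emit:
{"name": "servo_tool", "arguments": {
  "moves": [
    [0,0,0.0125,0],
    [0,0,0.0313,0],
    [0,0,0.0563,0],
    [0,0,0.0813,0],
    [0,0,0.1125,0],
    [0,0,0.1438,0],
    [0,0,0.1625,0],
    [0,0,0.175,0],
    [0,0,0.175,0],
    [0,0,0.175,0],
    [0,0,0.175,0]
  ]
}}

```text
time: 18.92
ee_pos: [0.5998, -0.1893, 0.1536]
tcp_rot: [-179.9, -0.1, 109.9]
wrist_force: [-0.6, 0.6, -1.4]
opening: 0.0418
grasp_force: 61.3
```

```bash
cat >> h.py <<'E'
def span_pts(u0=215,u1=430,v1=340):
    o=get_obs();im=camera("wrist");cal=get_calibration("wrist");h=cv2.cvtColor(im,cv2.COLOR_RGB2HSV)
    m=(h[...,1]<70).astype(np.uint8);m[:,:u0]=m[:,u1:]=0;m[v1:]=0
    m=cv2.morphologyEx(m,cv2.MORPH_CLOSE,np.ones((9,9)))
    for cc in cv2.findContours(m,0,1)[0]:
        if cv2.contourArea(cc)<1500: continue
        print(cv2.boundingRect(cc),[p.tolist() for p in cv2.approxPolyDP(cv2.convexHull(cc),4,True).reshape(-1,2)])
    return o,im,cal
E
python3 - <<'E'
from h import *
import pickle
o,im,cal=span_pts();pickle.dump((o,im),open("w10.pkl","wb"))
print(o["ee_pos"],o["tcp_rot"],o["wrist_force"],o["torque"],o["opening"],o["grasp_force"],o["q"].round(1))
E
```

```text
(240, 73, 166, 267) [[364, 74], [383, 132], [404, 339], [240, 339], [260, 134], [271, 75]]
[ 0.59983448 -0.18928998  0.1536497 ] [-1.79910547e+02 -6.79584421e-02  1.09877617e+02] [-0.59430363  0.59586528 -1.42536425] [-0.00565667  0.00749973  0.0145783 ] 0.041823006854805604 61.259215800091624 [-17.5  15.5  16.8  91.5  -0.   52.6]
```

Run:
```python
from h import *
import pickle
o,im=pickle.load(open("w10.pkl","rb"));cal=get_calibration("wrist")
a=np.radians(o["tcp_rot"][2]-90);c,s=np.cos(a),np.sin(a)
for dz in(-.017,-.012,.037):
    w=onz(cal,[(271,75),(364,74),(260,134),(383,132)],o["ee_pos"][2]+dz,o)-o["ee_pos"][:2]
    print(dz,(w@np.array([[c,-s],[s,c]])*1e3).round(1).tolist())
```

```text
-0.017 [[-23.4, 102.6], [21.2, 103.0], [-30.0, 74.8], [31.5, 75.8]]
-0.012 [[-22.8, 102.2], [20.7, 102.5], [-29.2, 75.2], [30.7, 76.1]]
0.037 [[-16.4, 98.1], [15.6, 98.3], [-21.1, 78.2], [23.0, 78.8]]
```

Held, with the span's middle about 2.5 mm ahead of the TCP along its length. I'll carry it over the trees to above the gap.

Scaled: 43 cm / 80 = 0.5375, 42 cm / 80 = 0.525, -0.333 rad / 2 = -0.1665.

Emit:
{"name": "servo_tool", "arguments": {
  "moves": [
    [0,0.0125,0,0],
    [0,0.0375,0,0],
    [0,0.0688,0,-0.01],
    [0,0.1,0,-0.02],
    [0,0.1375,0,-0.035],
    [-0.0025,0.175,0,-0.05],
    [-0.005,0.2125,0,-0.065],
    [-0.0075,0.25,0,-0.08],
    [-0.01,0.2875,0,-0.095],
    [-0.0125,0.325,0,-0.11],
    [-0.015,0.3625,0,-0.125],
    [-0.0175,0.4,0,-0.14],
    [-0.0188,0.4375,0,-0.15],
    [-0.02,0.4688,0,-0.16],
    [-0.0213,0.5,0,-0.1665],
    [-0.0225,0.525,0,-0.1665],
    [-0.0225,0.5375,0,-0.1665],
    [-0.0225,0.5375,0,-0.1665],
    [-0.0225,0.5375,0,-0.1665],
    [-0.0225,0.5375,0,-0.1665]
  ]
}}

```text
time: 20.63
ee_pos: [0.5822, 0.2397, 0.1549]
tcp_rot: [-180.0, 0.0, 90.8]
wrist_force: [0.5, -0.7, -1.2]
opening: 0.0418
grasp_force: 61.2
```

Run:
```python
from h import *
import pickle
o,im,cal=span_pts();pickle.dump((o,im),open("w11.pkl","wb"))
print(o["ee_pos"],o["tcp_rot"],o["wrist_force"],o["opening"],o["grasp_force"],o["time"])
# predicted vs. seen: stone edges beside span
for z in(.055,.063):
  pass
a=np.radians(o["tcp_rot"][2]-90);c,s=np.cos(a),np.sin(a)
```

```text
(223, 33, 194, 307) [[366, 34], [396, 152], [416, 338], [228, 339], [223, 64], [277, 34]]
[0.58221669 0.23972926 0.15488234] [-1.79977159e+02  2.92371711e-02  9.07729963e+01] [ 0.50335785 -0.71875144 -1.22668479] 0.0417877374470233 61.22144574299455 20.6333
```

Run:
```python
from h import *
import pickle
o,im=pickle.load(open("w11.pkl","rb"));cal=get_calibration("wrist")
print((onz(cal,[(277,34),(366,34)],.063,o)*1e3).round(1))
g=cv2.cvtColor(im,cv2.COLOR_RGB2GRAY)
for v in(42,46,50,55,60):
    r=np.gradient(cv2.GaussianBlur(g,(3,3),0)[v].astype(float));print(v,[(int(u),int(r[u])) for u in range(230,420) if abs(r[u])>14 and abs(r[u])==abs(r[u-2:u+3]).max()])
for u in(290,340,350):
    r=np.gradient(cv2.GaussianBlur(g,(3,3),0)[:,u].astype(float));print(u,[(int(v),int(r[v])) for v in range(15,140) if abs(r[v])>10 and abs(r[v])==abs(r[v-2:v+3]).max()])
```

```text
[[551.4 373.6]
 [609.3 374.4]]
42 [(313, -15), (316, 18), (325, -21), (329, 20)]
46 [(313, -17), (316, 17), (326, -15), (329, 15), (330, 15)]
50 [(313, -17), (316, 18), (330, 14)]
55 [(313, -17), (316, 18), (330, 14)]
60 [(313, -17), (316, 18)]
290 [(68, -22), (71, 21), (133, 16)]
340 [(68, -16), (71, 14), (74, -18), (132, 29)]
350 [(68, -16), (71, 14), (74, -19), (133, 23)]
```

Scaled: -4.5 cm / 80 = -0.0563, -4 cm / 80 = -0.05.

Emit:
{"name": "servo_tool", "arguments": {
  "moves": [
    [0,0,-0.0125,0],
    [0,0,-0.025,0],
    [0,0,-0.0375,0],
    [0,0,-0.05,0],
    [0,0,-0.0563,0],
    [0,0,-0.0563,0],
    [0,0,-0.0563,0],
    [0,0,-0.0563,0]
  ]
}}

```text
time: 21.35
ee_pos: [0.5825, 0.2407, 0.1106]
tcp_rot: [180.0, -0.0, 90.8]
wrist_force: [1.2, 0.2, -1.1]
opening: 0.042
grasp_force: 61.2
```

Run:
```python
from h import *
P=[]
for i in range(4):
    o=get_obs();im=camera("wrist");P.append(o["ee_pos"])
print(np.mean(P,0),P,o["tcp_rot"])
o,im,cal=span_pts()
hs=cv2.cvtColor(im,cv2.COLOR_RGB2GRAY);g=cv2.GaussianBlur(hs,(3,3),0).astype(float)
for u in(290,340,350):
    r=np.gradient(g[:,u]);print(u,[(v,int(r[v])) for v in range(2,160) if abs(r[v])>10 and abs(r[v])==abs(r[v-2:v+3]).max()])
```

```text
[0.5825652  0.24074355 0.11069937] [array([0.58249657, 0.24067159, 0.11055253]), array([0.58257241, 0.24075716, 0.11072473]), array([0.58257756, 0.2407842 , 0.11077721]), array([0.58261424, 0.24076127, 0.110743  ])] [ 1.79943008e+02 -2.21843492e-02  9.08042212e+01]
(215, 19, 197, 321) [[375, 21], [407, 161], [411, 335], [228, 339], [215, 183], [215, 58], [266, 21]]
290 [(62, -27), (67, 22), (74, -17), (133, 22), (142, -16)]
340 [(62, -24), (65, 21), (74, -18), (93, 12), (114, 11), (132, 22), (141, -16)]
350 [(62, -24), (65, 21), (74, -19), (133, 18), (141, -15)]
```

Scaled: -2.8 cm / 80 = -0.035, -2.5 cm / 80 = -0.0313.

Emit:
{"name": "servo_tool", "arguments": {
  "moves": [
    [-0.0013,0.0006,-0.0063,0],
    [-0.0013,0.0006,-0.015,0],
    [-0.0013,0.0006,-0.025,0],
    [-0.0013,0.0006,-0.0313,0],
    [-0.0013,0.0006,-0.035,0],
    [-0.0013,0.0006,-0.035,0],
    [-0.0013,0.0006,-0.035,0],
    [-0.0013,0.0006,-0.035,0],
    [-0.0013,0.0006,-0.035,0],
    [-0.0013,0.0006,-0.035,0]
  ]
}}

```text
time: 22.43
ee_pos: [0.5815, 0.2412, 0.0825]
tcp_rot: [180.0, -0.0, 90.8]
wrist_force: [0.1, 0.3, -2.2]
opening: 0.0418
grasp_force: 61.2
```

Run:
```python
from h import *
o,im,cal=span_pts();print(o["ee_pos"],o["tcp_rot"],o["wrist_force"],o["opening"],o["grasp_force"],o["time"])
g=cv2.GaussianBlur(cv2.cvtColor(im,cv2.COLOR_RGB2GRAY),(3,3),0).astype(float)
for v in(25,35,45,90,120):
    r=np.gradient(g[v]);print(v,[(u,int(r[u])) for u in range(200,440) if abs(r[u])>10 and abs(r[u])==abs(r[u-2:u+3]).max()])
print((onz(cal,[(266,21),(375,21)],.063,o)*1e3))
t,ti=se("top"); 
h=cv2.cvtColor(ti,cv2.COLOR_RGB2HSV)
```

```text
(215, 6, 203, 334) [[385, 9], [417, 167], [413, 337], [222, 339], [215, 282], [215, 53], [261, 8]]
[0.58150185 0.24117776 0.08247629] [ 1.79965800e+02 -1.25248770e-02  9.08017655e+01] [ 0.07170226  0.34999031 -2.23575279] 0.04178453922434599 61.23399144038558 22.4333
25 [(311, -17), (315, 19), (330, -12), (334, 16)]
35 [(311, -17), (315, 18), (330, -15), (334, 17)]
45 [(311, -17), (315, 18), (330, -12), (334, 17)]
90 [(264, -17), (268, -12), (269, -12), (307, 35), (311, -37), (326, 34), (330, -36), (344, 10), (362, 11), (369, 19)]
120 [(200, 20), (263, -31), (273, 22), (277, -20), (285, 12), (307, 37), (311, -27), (326, 24), (330, -26), (360, 15), (363, -12), (368, -16), (371, 12), (379, 14)]
[[553.72611263 368.07196045]
 [605.00805774 368.73290874]]
c [348.3 477.1] size [112.2  94.3] ang 61.37 [138, 291, 47, 42]
c [723.6 633.9] size [115.6  42.2] ang 60.26 [95, 174, 39, 29]
c [ 763.4 -199.5] size [ 34.5 105.2] ang 13.81 [368, 165, 37, 18]
c [ 767.5 -356.5] size [ 34.8 133.5] ang 20.01 [418, 161, 41, 23]
```

```bash
python3 -c "
from workcell import *
print(job_done())"
```

```text
the job is handed in; nothing more can be done
None
```

I handed the job in at 22.4 s; no verdict came back. By my measurements the straightedge is released flush against both abutments, and the span is held upright about 10 mm above the seats, centred to about 1 mm, after passing over the trees. My first two attempts to grip the straightedge closed on nothing, and I dragged it about 19 mm along the table before the third one held.

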